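# Restock the treat display and book the goods in

## Task

Two goods stand outside the wooden display trough: lift the treat jar and the chew bone over its front lip into their bays, each beside its own kind; set the jar down upright, without letting it fall, and lay the bone down flat behind the lip. When both are in and released, book them in: push the spring toggle on the grey switch box over to the side of the round white lens, hold it there about a second, and let it spring back; never push it the other way. Leave everything else as it stands, the goods already in the trough included.

Things in the scene. Friction and masses are not known exactly. Their poses are not given: they have to be found in the camera images.
- trough: fixed pale-wood trough, 180 (x) by 420 (y) mm. Origin: centre of its underside; +x from front lip (robot side) to back board, y along it. Floor top z = 20 mm; inside x -80 to 80 mm. Lip, ends and divider 10 mm thick, tops z = 65 mm; back board top z = 85 mm. Divider at y = 0; bays inside y 5 to 200 and -200 to -5 mm, each free near its inner 65 mm mark. Which bay is for which kind varies
- jar_mid (a point): centre (half-way up) of the loose jar to be shelved: cloudy pale plastic treat jar with black lid, straight round, 62 mm diameter, 115 mm tall, 0.15 to 0.35 kg, stands on the counter outside the trough; z up its axis
- bone_mid (a point): centre of the loose chew bone to be shelved: rigid cream plastic, lying on the counter outside the trough; 128 mm long along its x, round shaft 24 mm diameter and 65 mm free length, two-lobed knobs at the ends 58 mm wide (along y) and 32 mm high; centre 16 mm above what it lies on; about 0.11 kg
- bone_end_a (a point): centre of the bone's knob at its +x end, 48 mm from its centre
- bone_end_b (a point): centre of the bone's knob at its -x end, 48 mm from its centre
- stock_jar_mid (a point): centre (half-way up) of the like jar (same size) already standing in the trough; about 160 mm along from the trough's middle, at either end; it marks the jar bay
- stock_bone_mid (a point): centre of the like bone (same size) already lying in the trough, lengthwise from front to back; about 160 mm along from the trough's middle, at the other end; it marks the bone bay
- switch: fixed grey switch box, 60 (x) by 100 (y) by 45 (z) mm, beside the trough on the left or the right. Origin at the centre of its underside. The round white lens (18 mm) lies on its top, 38 mm from the middle towards the box's +y
- toggle (a joint): tilt of the steel toggle in the middle of the box's top, rad: 0 upright (spring-centred, 0.35 N m/rad), positive towards the lens (box +y), stops at 0.5 and -0.5; fully over counts from 0.3. It pivots at the box's top, 45 mm above the box's origin
- toggle_tip (a point): top end of the toggle, a round bar 12 mm thick standing 50 mm above the box
- tin: loose short can with a pale label and top, 66 mm diameter, 50 mm tall, to be left alone; origin at the centre of its underside
- ring_toy: loose black rubber ring lying flat, 76 mm across, 22 mm high, to be left alone; origin at the centre of its underside
- bowl: loose steel pet bowl, 130 mm across, 45 mm high, on the other side of the trough from the switch, to be left alone; origin at the centre of its underside
There are look-alikes about, which are no part of the job. What is shaped like the part that bears bone_mid but blue is not meant. What is shaped like the part that bears stock_jar_mid but red is not meant.

How it is judged:
By the outcome, as a careful person would: the job done as asked, in the order asked, and still so for the second after the job is handed in, with the robot touching nothing.
It also fails if it takes over 72 s, if anything falls off the work surface, if the arm or the gripper's body presses on something with over 40 N, if the wrist force passes 120 N, or if a joint passes its speed limit or range.

## Robot

A 6-joint arm with a two-finger parallel gripper is mounted at the origin on the work surface. World frame = base frame: x ahead of the robot, y to its left, z up, the work surface at z = 0. Lengths are in mm, angles in rad, forces in N, time in s.
With the tool pointing down it reaches from about 400 to 925 mm from the base axis. Payload 12.5 kg.
Tool frame: the origin (TCP) lies midway between the tips of the shut fingers; the grasp point (between the pads) lies 19 mm behind it; x points along the fingers, y is the direction in which the jaws open and shut, and the axes are right-handed (so a half turn about x gives the same grasp; the last joint's range is limited). The gripper opens to 95 mm and grips with 3 to 60 N. Pads are 20 mm wide; open, the fingers measure 119 mm over their backs; the gripper's body (75 mm by 180 mm) begins 59 mm behind the grasp point.
Start: joints at [1.099, 0.491, 1.559, -0, 1.092, -0.106], TCP at [223.545, 583.673, 214.661] pointing down, gripper open.
Joint ranges: [-3.1, 3.1], [-0.84, 2.19], [0.05, 2.79], [-1.13, 4.28], [0.06, 2.93], [-2.69, 2.69]. Speed limits (rad/s): [2.22, 2.22, 2.79, 3.14, 3.14, 3.14].

## Interface

Orientations are given as [roll, pitch, yaw] about the fixed x, y, z axes, in that order (R = Rz(yaw) Ry(pitch) Rx(roll)).
In Python, from cell import state, read_camera, job_done gives the robot as it stands.
- The arm moves only by the tool move_arm, never from a script. Its argument "targets" is a list of rows, each a list of 7 numbers: the shift along the world's x, y, z in m, then the turn, a rotation vector about the world's x, y, z in degrees, then the gripper's target within -1 to 1 (fully open at 1, half-way at 0, shut at -1). In form: [[dx, dy, dz, wx, wy, wz, hand], ...]. A call has 1 to 10 rows; each row is the pose to reach, as a shift and turn from the pose commanded when the call began; what a row does not reach only later rows make up. A row lasts 1/10 s, in which the tool goes at most 50 mm and 8.59 degrees, less where a joint would pass 70% of its speed; a pose out of reach is approached as far as the arm can. A call with a gripper value outside its range is refused whole. The fingers move at their own pace and stop on an object; the grip force is fixed at half the most. Time passes only in rows, so rows that repeat a pose let the fingers close. It gives the time, the measured TCP pose, the force and the opening at its end, in the units of the state.
- state(): the state, without advancing time (a new reading comes with each control period).
- read_camera(name): name is "scene" or "side" or "wrist"; returns a dict with "img" (384x512x3 uint8, blue, green, red), "mtx" (3x3 intrinsics, pixels), "cam_to_world" (4x4, takes a point from camera to world coordinates); the wrist camera has in their place "mount" (4x4, takes a point from camera to tool coordinates, whose origin is the TCP and whose axes are the tool frame's). Camera axes: x right, y up, looking along -z (the intrinsics and any distortion apply to the point x, -y, -z); pixel columns grow to the right and rows downward; lengths in mm; the calibration is good to about 2 mm. A picture is of the moment at which its call begins: read the wrist's pose just before it. There is no depth.
- job_done(): hands the job in, once; it reports no verdict.
The state is a dict: "t": time; "joints": joint angles; "qvel": joint speeds; "tau": joint torques, N m; "eef_pos": TCP position; "tcp_rot": TCP orientation; "ft_force": force on the tool from outside, world axes, zero at the start; "moment": the same for the moment, N m; "opening": opening from 0.0 (shut) to 1.0 (fully open).
Only numpy, scipy, OpenCV 4.12 (cv2) and the standard library are available. Lean on these libraries where they do the work, as an engineer would, in place of code of your own. Each camera call takes 0.05 s, during which the arm holds its last target.

## Working session

There is one attempt and no reset: what is moved stays moved. The work goes in short steps, Python scripts to look and compute and a tool call to move; the robot and the scene stay as the last step left them, time stands still between calls to the robot, and variables do not carry over. Pictures are saved under pics/ and viewed, and the job is handed in when it is done.

Besides the shell and the picture viewer there is one more tool, called after "Emit:" in YAML: its name, and indented under it one key for each argument. move_arm: Moves the arm, as the interface text tells. Its arguments: {"type":"object","properties":{"targets":{"type":"array"}},"required":["targets"]}

```bash
mkdir -p pics; ls
cat > h.py <<'E'
import numpy as np, cv2, json
from cell import state, read_camera, job_done
def snap(n,f):
    r=read_camera(n); cv2.imwrite('pics/'+f,r['img']); return r
E
python3 - <<'E'
from h import *
import pickle
s=state(); print(s)
for n in ['scene','side','wrist']:
    r=snap(n,n+'0.png'); pickle.dump(r,open(n+'0.pkl','wb')); print({k:(v.round(4).tolist() if hasattr(v,'round') else v) for k,v in r.items() if k!='img'})
E
```

```text
pics
{'t': 0.0, 'joints': array([ 1.09942137e+00,  4.91569282e-01,  1.55948052e+00, -2.49675850e-05,
        1.09170499e+00, -1.05585411e-01]), 'qvel': array([ 0.00188645, -0.0002829 , -0.00102063,  0.00040926, -0.00071562,
        0.00149   ]), 'tau': array([ 1.35910912e-03, -6.12655520e+01, -2.58174598e+01,  6.92690816e-02,
        4.83010348e-02, -6.33441050e-05]), 'eef_pos': array([223.41079192, 583.4261309 , 214.04501231]), 'tcp_rot': array([-1.65733022,  1.56963398, -2.02310824]), 'ft_force': array([0.28552388, 0.36341845, 0.26684773]), 'moment': array([-0.05521869, -0.00501938, -0.01607376]), 'opening': 1.0001801523942944}
{'mtx': [[479.0493, 0.0, 255.8492], [0.0, 479.0493, 186.3403], [0.0, 0.0, 1.0]], 'cam_to_world': [[-0.3117, -0.6527, 0.6905, 1489.6647], [0.95, -0.2018, 0.2381, 352.044], [-0.0161, 0.7302, 0.683, 1080.313], [0.0, 0.0, 0.0, 1.0]]}
{'mtx': [[437.508, 0.0, 251.3447], [0.0, 437.508, 198.7243], [0.0, 0.0, 1.0]], 'cam_to_world': [[0.9875, 0.0857, -0.1321, 333.3521], [-0.1575, 0.53, -0.8332, -1016.8471], [-0.0014, 0.8436, 0.5369, 733.403], [0.0, 0.0, 0.0, 1.0]]}
{'mtx': [[288.839, 0.0, 255.7496], [0.0, 288.839, 189.9476], [0.0, 0.0, 1.0]], 'mount': [[-0.0006, 0.2535, -0.9673, -170.4427], [1.0, 0.0002, -0.0006, 0.6608], [0.0001, -0.9673, -0.2535, -73.0103], [0.0, 0.0, 0.0, 1.0]]}
```

View pics/scene0.png

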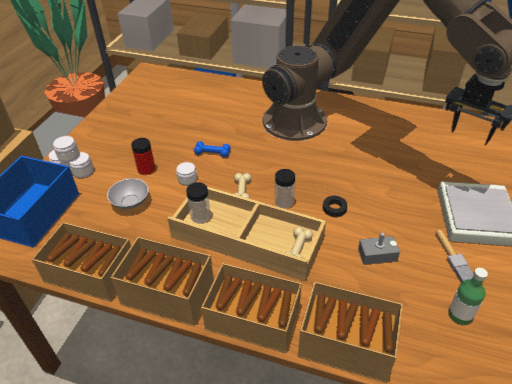

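View pics/side0.png

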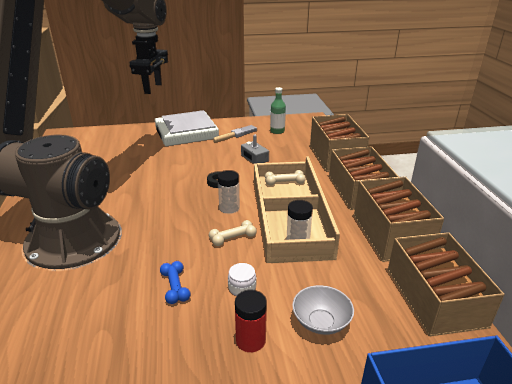

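View pics/wrist0.png

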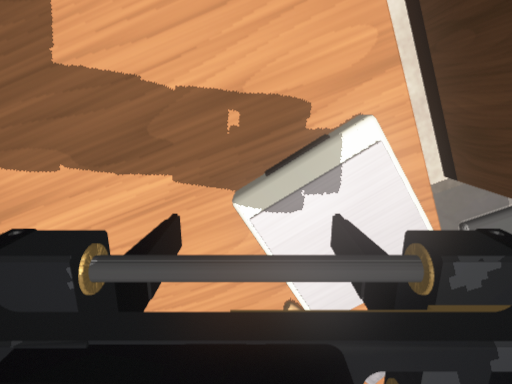

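Run:
```python
from h import *
a=cv2.imread('pics/scene0.png')[140:290,160:410]; cv2.imwrite('pics/sc_crop.png',cv2.resize(a,None,fx=3.2,fy=3.2,interpolation=cv2.INTER_CUBIC))
a=cv2.imread('pics/side0.png')[125:275,195:345]; cv2.imwrite('pics/si_crop.png',cv2.resize(a,None,fx=4,fy=4,interpolation=cv2.INTER_CUBIC))
```

```text
(no output)
```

View pics/sc_crop.png

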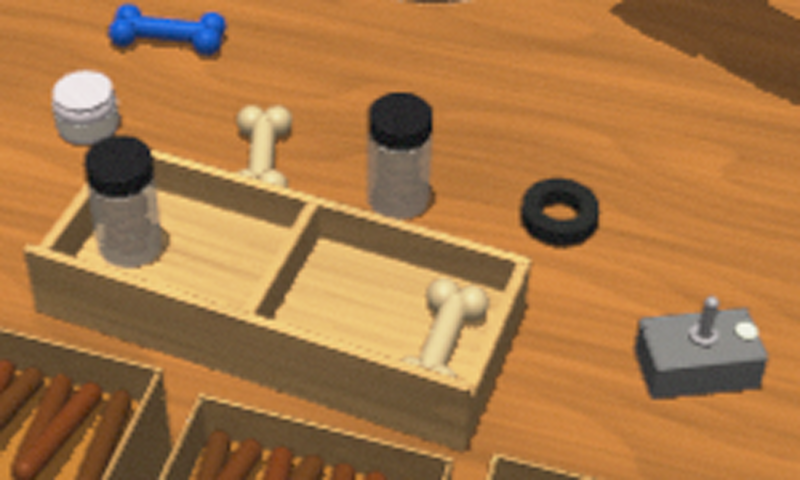

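View pics/si_crop.png

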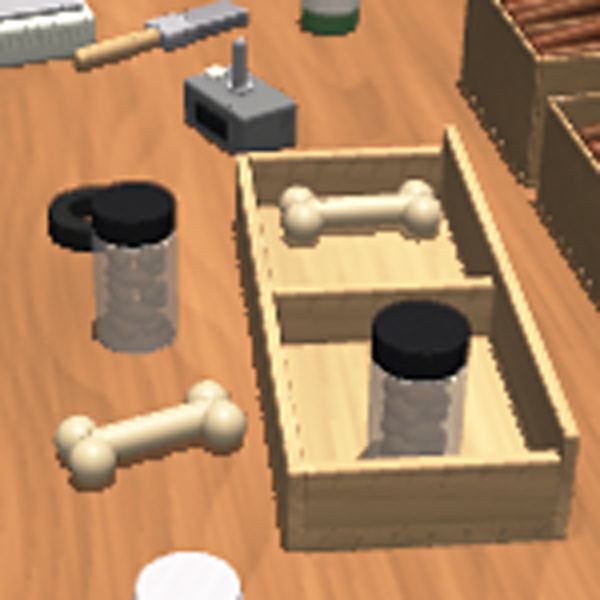

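```bash
cat >> h.py <<'E'
import pickle
def ray(px,K,T):
    d=np.array([(px[0]-K[0,2])/K[0,0],-(px[1]-K[1,2])/K[1,1],-1.]); return T[:3,3],T[:3,:3]@d
def onz(px,z,K,T):
    o,d=ray(px,K,T); return o+d*(z-o[2])/d[2]
def proj(P,K,T):
    c=np.linalg.inv(T)@np.append(P,1); return np.array([K[0,2]+K[0,0]*c[0]/-c[2],K[1,2]-K[1,1]*c[1]/-c[2]])
C={}
for n in ['scene','side']:
    try:
        r=pickle.load(open(n+'0.pkl','rb')); C[n]=(r['mtx'],r['cam_to_world'])
    except Exception: pass
sc=lambda u,v:(160+u/3.2,140+v/3.2)
si=lambda u,v:(195+u/4,125+v/4)
E
python3 - <<'E'
from h import *
from scipy.optimize import least_squares
obs=[('scene',sc(30,250),(90,-210,85)),('scene',sc(475,388),(90,210,85)),('scene',sc(528,262),(-90,210,65)),
('side',si(286,470),(-90,-210,65)),('side',si(238,155),(-90,210,65)),('side',si(448,127),(90,210,85)),('side',si(577,437),(90,-210,85))]
for n,p,P in obs: print(n,P,onz(p,P[2],*C[n]).round(0))
def tw(q,P): c,s=np.cos(q[2]),np.sin(q[2]); return np.array([q[0]+c*P[0]-s*P[1],q[1]+s*P[0]+c*P[1],P[2]])
f=lambda q:np.concatenate([proj(tw(q,P),*C[n])-p for n,p,P in obs])
r=least_squares(f,[600,0,0]); print('trough',r.x,r.fun.round(1))
for nm,z,a,b in [('jartop',115,sc(402,108),si(134,198)),('bone+',16,sc(265,122),si(84,451)),('bone2',16,None,si(215,412)),
 ('stockjar top',115,sc(121,155),si(420,323)),('stockbone',36,sc(457,300),si(299,215)),('sb2',36,sc(430,372),si(423,209)),('tog base',45,sc(705,337),si(239,87)),('tip',95,sc(711,301),si(239,40)),('lens',45,sc(746,331),si(214,72)),('ring',22,sc(560,205),None),('tin',50,sc(85,88),si(188,578))]:
    print(nm,[onz(p,z,*C[n]).round(1)[:2] for n,p in (('scene',a),('side',b)) if p])
E
```

```text
scene (90, -210, 85) [ 682. -189.   85.]
scene (90, 210, 85) [714. 225.  85.]
scene (-90, 210, 65) [546. 234.  65.]
side (-90, -210, 65) [ 503. -183.   65.]
side (-90, 210, 65) [541. 228.  65.]
side (90, 210, 85) [711. 211.  85.]
side (90, -210, 85) [ 680. -205.   85.]
trough [ 6.10203248e+02  1.97564039e+01 -8.40216321e-02] [-2.5 -0.6 -1.5  0.7  1.5 -1.8 -0.2 -0.4 -1.4 -1.1  1.  -1.5 -0.  -2. ]
jartop [array([434.1,  84.3]), array([440.9,  81.8])]
bone+ [array([388.6, -72.8]), array([385.7, -80.7])]
bone2 [array([479. , -51.2])]
stockjar top [array([ 572.9, -145. ]), array([ 603.5, -110.3])]
stockbone [array([583.9, 179.5]), array([581.7, 173.5])]
sb2 [array([670.6, 177.4]), array([682. , 167.1])]
tog base [array([568.9, 396.7]), array([569.7, 393.9])]
tip [array([572.2, 394.2]), array([568.1, 385. ])]
lens [array([551.5, 429.8]), array([552.3, 428.6])]
ring [array([423.7, 242.6])]
tin [array([ 429.2, -254. ]), array([ 431.9, -254.8])]
```

```bash
cat >> h.py <<'E'
from scipy.spatial.transform import Rotation as R
def tool(s=None):
    s=s or state(); T=np.eye(4); T[:3,:3]=R.from_euler('xyz',s['tcp_rot']).as_matrix(); T[:3,3]=s['eef_pos']; return T
E
python3 - <<'E'
from h import *
T=tool(); print(T.round(3))
print('yaw of tool y',np.degrees(np.arctan2(T[1,1],T[0,1])))
E
```

```text
[[-0.00000e+00  3.58000e-01  9.34000e-01  2.23466e+02]
 [-1.00000e-03  9.34000e-01 -3.58000e-01  5.83485e+02]
 [-1.00000e+00 -1.00000e-03 -0.00000e+00  2.14186e+02]
 [ 0.00000e+00  0.00000e+00  0.00000e+00  1.00000e+00]]
yaw of tool y 69.04187118039737
```

Emit:
move_arm:
  targets:
    - [0.19,-0.28,0.05,0,0,10,1]
    - [0.19,-0.28,0.05,0,0,16,1]
    - [0.19,-0.28,0.05,0,0,16,1]
    - [0.19,-0.28,0.05,0,0,16,1]
    - [0.19,-0.28,0.05,0,0,16,1]
    - [0.19,-0.28,0.05,0,0,16,1]
    - [0.297,-0.563,0.05,0,0,16,1]
    - [0.297,-0.563,0.05,0,0,16,1]
    - [0.297,-0.563,0.05,0,0,16,1]
    - [0.297,-0.563,0.05,0,0,16,1]

```text
t: 1.15
eef_pos: [466.2, 151.7, 262.1]
tcp_rot: [1.487, 1.571, 1.401]
ft_force: [0.8, -0.1, -0.9]
opening: 1.003
```

Emit:
move_arm:
  targets:
    - [0.04,-0.1,0,0,0,0,1]
    - [0.04,-0.1,0,0,0,0,1]

```text
t: 1.35
eef_pos: [503.4, 58.7, 262.1]
tcp_rot: [0.848, 1.571, 0.762]
ft_force: [0.9, -0.2, -0.1]
opening: 0.998
```

Emit:
move_arm:
  targets:
    - [0.015,-0.03,0,0,0,0,1]
    - [0.015,-0.03,0,0,0,0,1]
    - [0.015,-0.03,0,0,0,0,1]

```text
t: 1.65
eef_pos: [517.8, 30.4, 261.7]
tcp_rot: [2.873, 1.57, 2.785]
ft_force: [0.0, 0.5, -0.7]
opening: 0.998
```

Run:
```python
from h import *
T=tool(); r=snap('wrist','w1.png'); r['Tt']=T; pickle.dump(r,open('w1.pkl','wb')); print(T.round(3))
cv2.imwrite('pics/w1b.png',cv2.resize(r['img'],None,fx=1.5625,fy=1.5625,interpolation=cv2.INTER_CUBIC))
```

```text
[[-1.00000e-03  8.80000e-02  9.96000e-01  5.17849e+02]
 [ 0.00000e+00  9.96000e-01 -8.80000e-02  3.04130e+01]
 [-1.00000e+00  0.00000e+00 -1.00000e-03  2.61691e+02]
 [ 0.00000e+00  0.00000e+00  0.00000e+00  1.00000e+00]]
```

View pics/w1b.png

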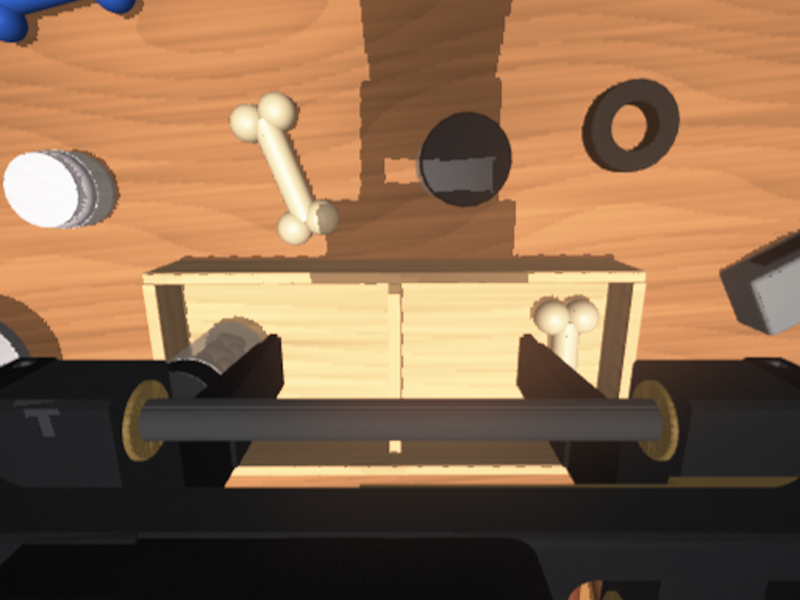

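Run:
```python
from h import *
r=pickle.load(open('w1.pkl','rb')); K=r['mtx']; T=r['Tt']@r['mount']
w=lambda u,v,z:onz((u/1.5625,v/1.5625),z,K,T)[:2].round(1)
a=(w(246,123,16)+w(278,112,16))/2; b=(w(294,228,16)+w(322,217,16))/2
print('bone ends',a,b,'mid',(a+b)/2,'len',np.linalg.norm(b-a),'ang',np.degrees(np.arctan2(*(b-a)[::-1])))
print('jar',w(466,160,115))
print('lip L outer front',w(144,273,65),'R',w(645,271,65))
print('back board',w(394,467,85), 'divider/lip',w(394,283,65),'div back',w(395,450,65))
print('stock bone end', (w(553,317,36)+w(582,315,36))/2,'shaft',w(568,355,40))
def tw(P,q=[610.2,19.76,-.084]): c,s=np.cos(q[2]),np.sin(q[2]); return np.array([q[0]+c*P[0]-s*P[1],q[1]+s*P[0]+c*P[1],P[2]])
print(tw((-90,-210,65)),tw((-90,210,65)),tw((80,0,65)),tw((-80,0,65)))
```

```text
bone ends [384.15 -75.55] [476.7 -48.5] mid [430.425 -62.025] len 96.42201512102929 ang 16.29229252821031
jar [437.4  83.8]
lip L outer front [ 502.2 -179.5] R [537.2 234.4]
back board [690.2  11.6] divider/lip [529.   26.2] div back [686.4  12.7]
stock bone end [580.6  181.05] shaft [617.3 180.3]
[ 502.89807066 -181.94844296   65.        ] [538.13659602 236.57066811  65.        ] [689.91792592  13.04789993  65.        ] [530.48207408  26.47210007  65.        ]
```

Emit:
move_arm:
  targets:
    - [-0.045,-0.046,-0.02,0,0,8,1]
    - [-0.087,-0.092,-0.03,0,0,16,1]
    - [-0.087,-0.092,-0.07,0,0,21.3,1]
    - [-0.087,-0.092,-0.11,0,0,21.3,1]
    - [-0.087,-0.092,-0.14,0,0,21.3,1]
    - [-0.087,-0.092,-0.14,0,0,21.3,1]
    - [-0.087,-0.092,-0.14,0,0,21.3,1]

```text
t: 2.4
eef_pos: [431.2, -60.4, 122.7]
tcp_rot: [2.319, 1.57, 2.605]
ft_force: [0.3, -0.5, -0.3]
opening: 0.997
```

Run:
```python
from h import *
T=tool(); r=snap('wrist','w2.png'); r['Tt']=T; pickle.dump(r,open('w2.pkl','wb')); print(T.round(3))
r2=snap('side','s2.png')
```

```text
[[-0.00000e+00 -2.83000e-01  9.59000e-01  4.31221e+02]
 [ 0.00000e+00  9.59000e-01  2.83000e-01 -6.04010e+01]
 [-1.00000e+00  0.00000e+00 -0.00000e+00  1.22691e+02]
 [ 0.00000e+00  0.00000e+00  0.00000e+00  1.00000e+00]]
```

View pics/w2.png

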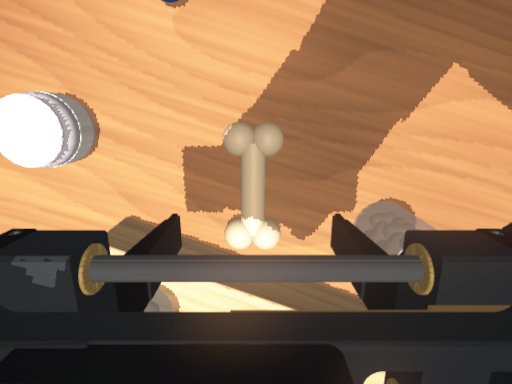

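View pics/s2.png

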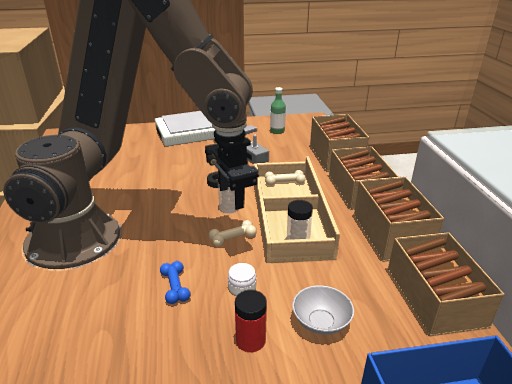

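Run:
```python
from h import *
r=pickle.load(open('w2.pkl','rb')); K=r['mtx']; Tc=r['Tt']@r['mount']
w=lambda u,v,z:onz((u,v),z,K,Tc)[:2]
a=(w(238.5,140,16)+w(268,140,16))/2; b=(w(239,234,16)+w(266,234,16))/2
print(a,b,(a+b)/2,np.degrees(np.arctan2(*(b-a)[::-1])))
j=w(386,222,115); print(j)
print(state()['eef_pos'])
```

```text
[384.83986997 -74.60315075] [477.26408474 -48.39770985] [431.05197735 -61.5004303 ] 15.829855624884457
[403.02915523  22.33149775]
[431.85353537 -60.75304938 123.55087493]
```

Emit:
move_arm:
  targets:
    - [0,-0.001,-0.04,0,0,0,1]
    - [0,-0.001,-0.075,0,0,0,1]
    - [0,-0.001,-0.1,0,0,0,1]
    - [0,-0.001,-0.117,0,0,0,1]
    - [0,-0.001,-0.117,0,0,0,1]
    - [0,-0.001,-0.117,0,0,0,-1]
    - [0,-0.001,-0.117,0,0,0,-1]
    - [0,-0.001,-0.117,0,0,0,-1]
    - [0,-0.001,-0.117,0,0,0,-1]
    - [0,-0.001,-0.117,0,0,0,-1]

```text
t: 3.5
eef_pos: [431.2, -62.3, 5.5]
tcp_rot: [-0.479, 1.57, -0.193]
ft_force: [-0.5, -0.0, -1.1]
opening: 0.634
```

Emit:
move_arm:
  targets:
    - [0,0,0,0,0,0,-1]
    - [0,0,0,0,0,0,-1]
    - [0,0,0,0,0,0,-1]
    - [0,0,0,0,0,0,-1]
    - [0,0,0,0,0,0,-1]

```text
t: 4.0
eef_pos: [431.0, -62.2, 5.0]
tcp_rot: [1.349, 1.571, 1.634]
ft_force: [-0.0, -0.2, 1.2]
opening: 0.249
```

Emit:
move_arm:
  targets:
    - [0,0,0.02,0,0,0,-1]
    - [0,0,0.06,0,0,0,-1]
    - [0,0,0.11,0,0,0,-1]
    - [0,0,0.14,0,0,0,-1]
    - [0.035,0.028,0.145,0,0,-5,-1]
    - [0.07,0.056,0.145,0,0,-10,-1]
    - [0.105,0.085,0.145,0,0,-16,-1]
    - [0.14,0.113,0.145,0,0,-21,-1]
    - [0.17,0.137,0.145,0,0,-21,-1]
    - [0.184,0.148,0.145,0,0,-21,-1]

```text
t: 5.0
eef_pos: [616.7, 87.9, 149.5]
tcp_rot: [1.258, 1.57, 1.179]
ft_force: [-0.2, 0.3, -1.4]
opening: 0.244
```

Emit:
move_arm:
  targets:
    - [0,0,0,0,0,0,-1]
    - [0,0,0,0,0,0,-1]

```text
t: 5.2
eef_pos: [614.2, 85.7, 149.4]
tcp_rot: [-3.008, 1.569, -3.089]
ft_force: [-0.6, 0.5, -0.4]
opening: 0.246
```

Run:
```python
from h import *
T=tool(); r=snap('wrist','w3.png'); r['Tt']=T; pickle.dump(r,open('w3.pkl','wb')); print(T.round(3),state()['opening'])
r2=snap('side','s3.png');a=r2['img'][100:280,150:390]; cv2.imwrite('pics/s3.png',cv2.resize(a,None,fx=3,fy=3))
```

```text
[[-2.00000e-03  8.10000e-02  9.97000e-01  6.14228e+02]
 [-0.00000e+00  9.97000e-01 -8.10000e-02  8.56890e+01]
 [-1.00000e+00 -0.00000e+00 -2.00000e-03  1.49428e+02]
 [ 0.00000e+00  0.00000e+00  0.00000e+00  1.00000e+00]] 0.2444955407193619
```

View pics/w3.png

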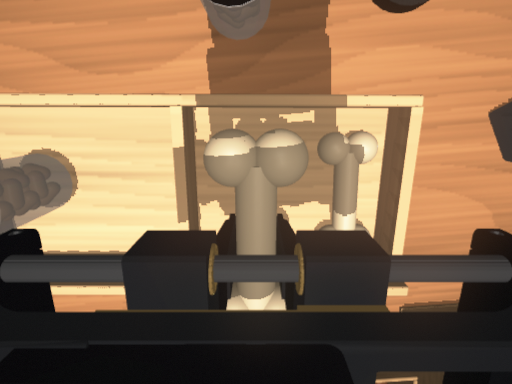

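View pics/s3.png

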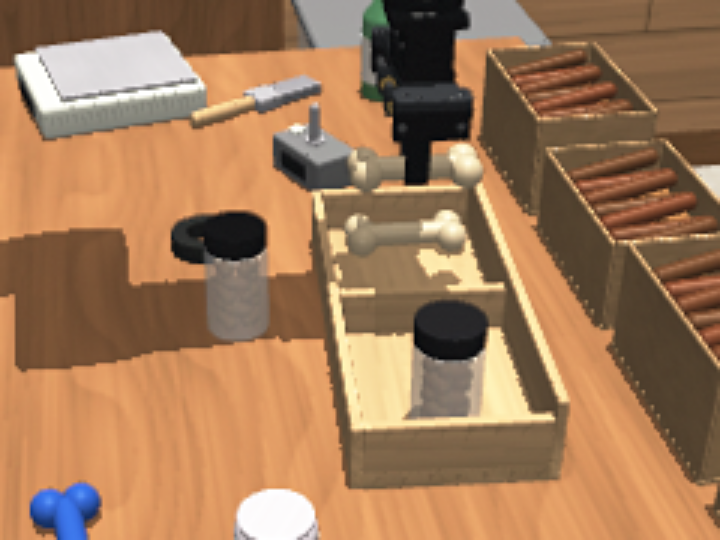

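Run:
```python
from h import *
r=pickle.load(open('w3.pkl','rb')); K=r['mtx']; Tc=r['Tt']@r['mount']
w=lambda u,v,z:onz((u,v),z,K,Tc)[:2].round(1)
print('lip outer/inner near u=256',w(256,96,65),w(256,106,65))
print('divider top',w(178,140,65),w(170,106,65),w(183,106,65))
print('right end inner/outer',w(409,140,65),w(420,140,65))
print('stock bone knob',w(334,149,36),w(361,147,36))
print('held',w(232,157,160.5),w(281,157,160.5))
print('lip tops',w(390,105,65))
```

```text
lip outer/inner near u=256 [527.   94.3] [535.   93.6]
divider top [557.9  23.5] [529.1  20.9] [530.   31.9]
right end inner/outer [574.2 224.5] [575.  234.1]
stock bone knob [580.7 166.7] [580.9 193. ]
held [563.6  77.8] [565.8 104.9]
lip tops [543.4 206.9]
```

Emit:
move_arm:
  targets:
    - [0.002,0,-0.04,0,0,0,-1]
    - [0.002,0,-0.075,0,0,0,-1]
    - [0.002,0,-0.1,0,0,0,-1]
    - [0.002,0,-0.113,0,0,0,-1]
    - [0.002,0,-0.119,0,0,0,-1]
    - [0.002,0,-0.122,0,0,0,-1]
    - [0.002,0,-0.124,0,0,0,-1]
    - [0.002,0,-0.124,0,0,0,-1]

```text
t: 6.1
eef_pos: [617.4, 85.8, 26.9]
tcp_rot: [0.166, 1.57, 0.085]
ft_force: [0.5, -0.0, -0.6]
opening: 0.247
```

Run:
```python
from h import *
r=snap('wrist','w4.png'); s=state(); print(s['eef_pos'],s['ft_force'])
```

```text
[617.38315327  85.83138193  26.87824709] [-0.03850169  0.30485887 -0.79150814]
```

View pics/w4.png

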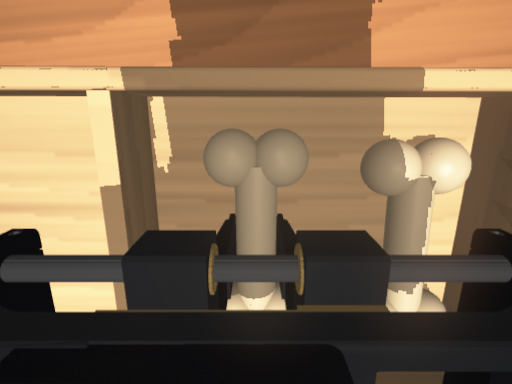

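Emit:
move_arm:
  targets:
    - [-0.001,0,-0.001,0,0,0,-1]
    - [-0.001,0,-0.002,0,0,0,-1]
    - [-0.001,0,-0.002,0,0,0,-1]

```text
t: 6.45
eef_pos: [616.1, 85.8, 24.9]
tcp_rot: [0.224, 1.57, 0.143]
ft_force: [-2.2, -0.1, 7.5]
opening: 0.243
```

Contact. Release with a partial opening, then rise.

Emit:
move_arm:
  targets:
    - [0,0,0,0,0,0,-0.1]
    - [0,0,0,0,0,0,-0.1]
    - [0,0,0,0,0,0,-0.1]
    - [0,0,0,0,0,0,-0.1]
    - [0,0,0,0,0,0,-0.1]
    - [0,0,0.02,0,0,0,-0.1]
    - [0,0,0.06,0,0,0,-0.1]
    - [0,0,0.1,0,0,0,-0.1]
    - [0,0,0.15,0,0,0,1]
    - [0,0,0.2,0,0,0,1]

```text
t: 7.45
eef_pos: [615.6, 85.8, 225.8]
tcp_rot: [3.051, 1.57, 2.969]
ft_force: [0.8, 0.3, -0.5]
opening: 0.564
```

Run:
```python
from h import *
T=tool(); r=snap('wrist','w5.png'); r['Tt']=T; pickle.dump(r,open('w5.pkl','wb')); print(T.round(3))
r2=snap('side','s5.png');a=r2['img'][100:280,150:390]; cv2.imwrite('pics/s5.png',cv2.resize(a,None,fx=3,fy=3))
```

```text
[[-1.00000e-03  8.10000e-02  9.97000e-01  6.15591e+02]
 [ 0.00000e+00  9.97000e-01 -8.10000e-02  8.57840e+01]
 [-1.00000e+00  0.00000e+00 -1.00000e-03  2.25796e+02]
 [ 0.00000e+00  0.00000e+00  0.00000e+00  1.00000e+00]]
```

View pics/w5.png

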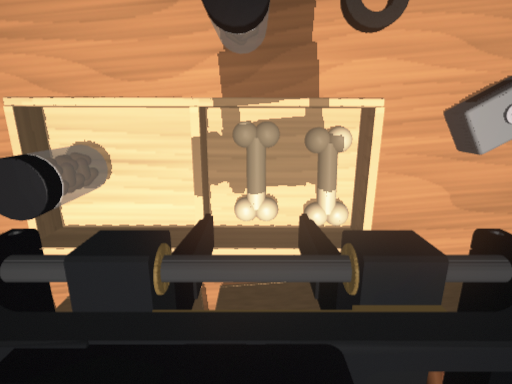

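View pics/s5.png

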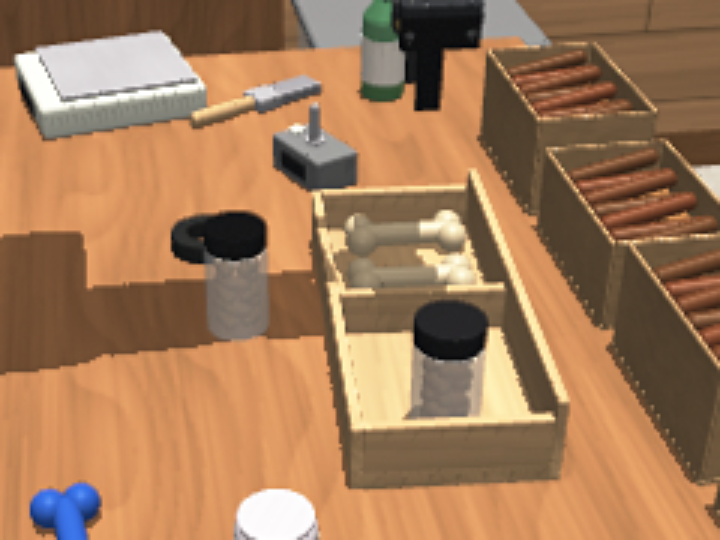

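Run:
```python
from h import *
r=pickle.load(open('w5.pkl','rb')); K=r['mtx']; Tc=r['Tt']@r['mount']
w=lambda u,v,z:onz((u,v),z,K,Tc)[:2].round(1)
print('stock jar',w(27,187,135)); print('divider',w(207,160,65),w(198,160,65), 'left end inner',w(22,150,65))
print('switch lens',w(510,116,45))
```

```text
stock jar [ 591.2 -124.8]
divider [589.5  32.9] [588.6  22.5] left end inner [ 560.8 -176.5]
switch lens [569.5 391.7]
```

Emit:
move_arm:
  targets:
    - [-0.03,0,0,0,0,-8,1]
    - [-0.06,0,0,0,0,-16,1]
    - [-0.09,0,0,0,0,-24,1]
    - [-0.12,0,0,0,0,-32,1]
    - [-0.15,0,0,0,0,-40,1]
    - [-0.178,-0.002,0,0,0,-48,1]
    - [-0.178,-0.002,0,0,0,-56,1]
    - [-0.178,-0.002,0,0,0,-64,1]
    - [-0.178,-0.002,0,0,0,-72,1]
    - [-0.178,-0.002,0,0,0,-80,1]

```text
t: 8.55
eef_pos: [437.8, 83.8, 223.8]
tcp_rot: [-1.448, 1.571, -2.932]
ft_force: [0.0, -0.2, -0.3]
opening: 1.003
```

Emit:
move_arm:
  targets:
    - [0,0,-0.01,0,0,-8,1]
    - [0,0,-0.03,0,0,-10.2,1]
    - [0,0,-0.05,0,0,-10.2,1]
    - [0,0,-0.05,0,0,-10.2,1]

```text
t: 8.95
eef_pos: [436.9, 83.7, 172.1]
tcp_rot: [-1.433, 1.567, -3.088]
ft_force: [-0.4, -0.5, 0.3]
opening: 0.999
```

Run:
```python
from h import *
T=tool(); r=snap('wrist','w6.png'); r['Tt']=T; pickle.dump(r,open('w6.pkl','wb')); print(T.round(3))
r2=snap('scene','c6.png');a=r2['img'][100:280,150:390]; cv2.imwrite('pics/c6.png',cv2.resize(a,None,fx=3,fy=3))
```

```text
[[-4.00000e-03  9.96000e-01 -8.50000e-02  4.36879e+02]
 [-0.00000e+00 -8.50000e-02 -9.96000e-01  8.37100e+01]
 [-1.00000e+00 -4.00000e-03  1.00000e-03  1.72143e+02]
 [ 0.00000e+00  0.00000e+00  0.00000e+00  1.00000e+00]]
```

View pics/w6.png

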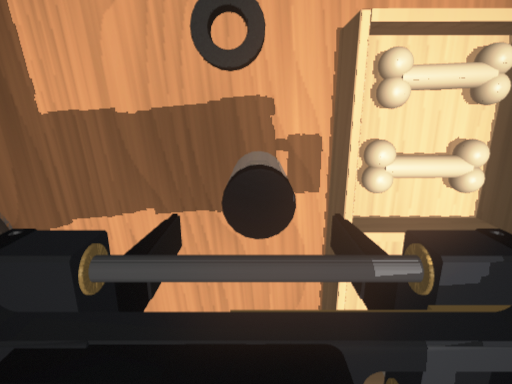

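View pics/c6.png

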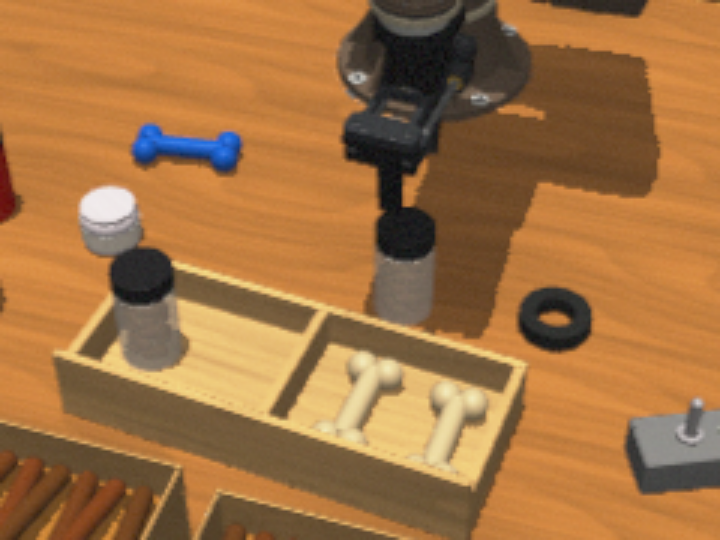

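Run:
```python
from h import *
r=pickle.load(open('w6.pkl','rb')); K=r['mtx']; Tc=r['Tt']@r['mount']
w=lambda u,v,z:onz((u,v),z,K,Tc)[:2].round(1)
print('jar',w(259,201,115),'L/R',w(222.5,201,115),w(295,201,115));
```

```text
jar [438.  87.] L/R [408.1  89.5] [467.5  84.5]
```

Emit:
move_arm:
  targets:
    - [0.001,0.0015,-0.03,0,0,0,1]
    - [0.001,0.0015,-0.06,0,0,0,1]
    - [0.001,0.0015,-0.085,0,0,0,1]
    - [0.001,0.0015,-0.105,0,0,0,1]
    - [0.001,0.0015,-0.112,0,0,0,1]
    - [0.001,0.0015,-0.112,0,0,0,0.2]
    - [0.001,0.0015,-0.112,0,0,0,-1]
    - [0.001,0.0015,-0.112,0,0,0,-1]
    - [0.001,0.0015,-0.112,0,0,0,-1]
    - [0.001,0.0015,-0.112,0,0,0,-1]

```text
t: 10.05
eef_pos: [439.3, 85.3, 62.6]
tcp_rot: [1.677, 1.57, 0.022]
ft_force: [-0.4, 0.3, 6.1]
opening: 0.652
```

Emit:
move_arm:
  targets:
    - [0,0,0,0,0,0,-1]
    - [0,0,0,0,0,0,-1]
    - [0,0,0,0,0,0,-1]

```text
t: 10.35
eef_pos: [439.3, 85.3, 62.6]
tcp_rot: [1.677, 1.57, 0.021]
ft_force: [-1.3, 1.2, 7.5]
opening: 0.652
```

Run:
```python
from h import *
r=snap('wrist','w7.png'); print(state()['opening'],tool().round(4))
r2=snap('side','s7.png');a=r2['img'][100:280,150:390]; cv2.imwrite('pics/s7.png',cv2.resize(a,None,fx=3,fy=3))
```

```text
0.6460623914074027 [[ 1.000000e-03  9.964000e-01 -8.460000e-02  4.392384e+02]
 [ 0.000000e+00 -8.460000e-02 -9.964000e-01  8.532880e+01]
 [-1.000000e+00  1.000000e-03 -1.000000e-04  6.258000e+01]
 [ 0.000000e+00  0.000000e+00  0.000000e+00  1.000000e+00]]
```

View pics/s7.png

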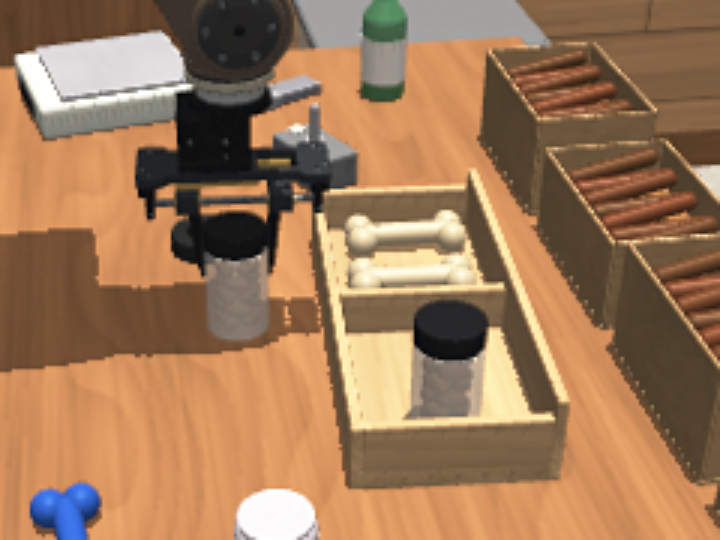

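View pics/w7.png

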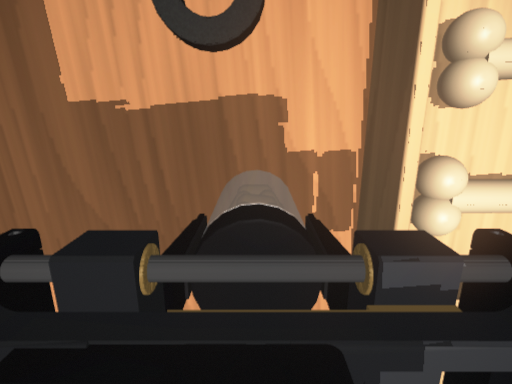

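Emit:
move_arm:
  targets:
    - [0,0,0.01,0,0,0,-1]
    - [0,0,0.04,0,0,0,-1]
    - [0,0,0.08,0,0,0,-1]
    - [0,0,0.11,0,0,0,-1]
    - [0.015,-0.012,0.115,0,0,0,-1]
    - [0.04,-0.03,0.115,0,0,0,-1]
    - [0.07,-0.053,0.115,0,0,0,-1]
    - [0.1,-0.077,0.115,0,0,0,-1]
    - [0.125,-0.096,0.115,0,0,0,-1]
    - [0.145,-0.112,0.115,0,0,0,-1]

```text
t: 11.45
eef_pos: [585.0, -27.9, 177.4]
tcp_rot: [-1.504, 1.571, 3.123]
ft_force: [-0.2, 0.6, -2.2]
opening: 0.647
```

Emit:
move_arm:
  targets:
    - [0.012,-0.01,0,0,0,0,-1]
    - [0.021,-0.016,0,0,0,0,-1]
    - [0.021,-0.016,0,0,0,0,-1]
    - [0.021,-0.016,0,0,0,0,-1]

```text
t: 11.85
eef_pos: [604.4, -42.3, 177.1]
tcp_rot: [-1.757, 1.57, 2.87]
ft_force: [-0.5, 0.1, -2.1]
opening: 0.645
```

Run:
```python
from h import *
T=tool(); r=snap('wrist','w8.png'); r['Tt']=T; pickle.dump(r,open('w8.pkl','wb'));  print(state()['opening'],state()['ft_force'],T.round(4))
r2=snap('side','s8.png');a=r2['img'][100:280,150:390]; cv2.imwrite('pics/s8.png',cv2.resize(a,None,fx=3,fy=3))
print([onz(p,135,*C[n]).round(1)[:2] for n,p in (('scene',sc(121,155)),('side',si(420,323)))])
```

```text
0.6472654043599476 [ 0.81294286  0.69994549 -2.11173434] [[-7.000000e-04  9.964000e-01 -8.460000e-02  6.043971e+02]
 [ 2.000000e-04 -8.460000e-02 -9.964000e-01 -4.227050e+01]
 [-1.000000e+00 -7.000000e-04 -1.000000e-04  1.770720e+02]
 [ 0.000000e+00  0.000000e+00  0.000000e+00  1.000000e+00]]
[array([ 591.9, -134.7]), array([ 594.7, -139.6])]
```

View pics/s8.png

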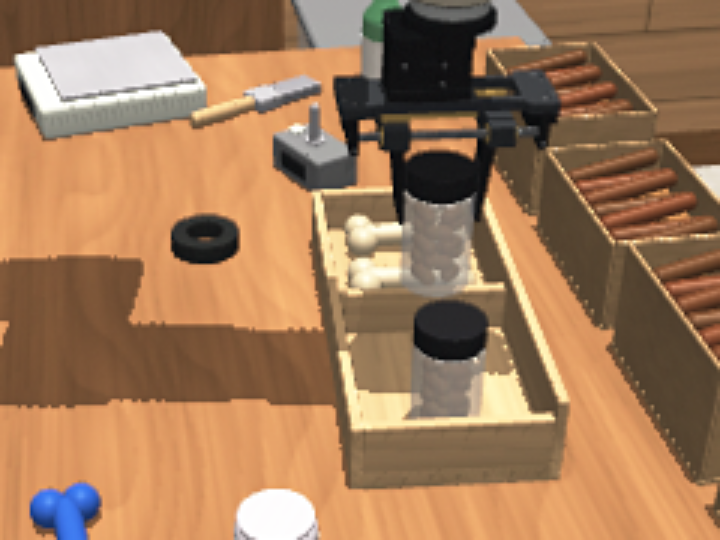

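View pics/w8.png

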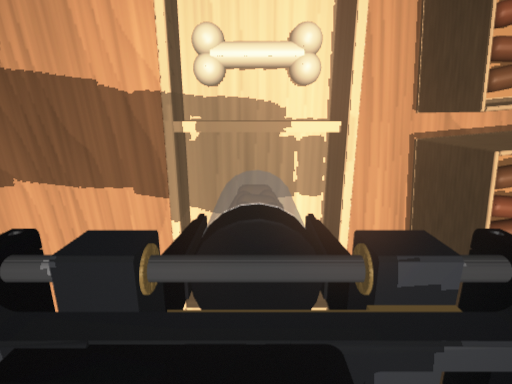

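Emit:
move_arm:
  targets:
    - [0,0,-0.03,0,0,0,-1]
    - [0,0,-0.055,0,0,0,-1]
    - [0,0,-0.075,0,0,0,-1]
    - [0,0,-0.085,0,0,0,-1]
    - [0,0,-0.09,0,0,0,-1]
    - [0,0,-0.0915,0,0,0,-1]
    - [0,0,-0.093,0,0,0,-1]
    - [0,0,-0.093,0,0,0,-1]

```text
t: 12.75
eef_pos: [605.3, -42.7, 84.7]
tcp_rot: [1.479, 1.57, -0.177]
ft_force: [-0.0, 0.1, -1.9]
opening: 0.649
```

Emit:
move_arm:
  targets:
    - [0,0,-0.0007,0,0,0,-1]
    - [0,0,-0.0015,0,0,0,-1]
    - [0,0,-0.0015,0,0,0,-1]

```text
t: 13.05
eef_pos: [605.1, -42.7, 82.7]
tcp_rot: [1.459, 1.57, -0.197]
ft_force: [0.2, -0.6, -0.8]
opening: 0.645
```

Emit:
move_arm:
  targets:
    - [0,0,-0.0005,0,0,0,-1]
    - [0,0,-0.001,0,0,0,-1]
    - [0,0,-0.001,0,0,0,-1]

```text
t: 13.35
eef_pos: [605.1, -42.7, 82.6]
tcp_rot: [1.387, 1.57, -0.269]
ft_force: [-3.2, 0.2, 10.2]
opening: 0.651
```

Emit:
move_arm:
  targets:
    - [0,0,0,0,0,0,0.3]
    - [0,0,0,0,0,0,0.6]
    - [0,0,0,0,0,0,0.7]
    - [0,0,0,0,0,0,0.7]
    - [0,0,0,0,0,0,0.7]
    - [0,0,0.01,0,0,0,0.7]
    - [0,0,0.03,0,0,0,0.7]
    - [0,0,0.06,0,0,0,0.7]
    - [0,0,0.1,0,0,0,0.7]
    - [0,0,0.14,0,0,0,0.7]

```text
t: 14.35
eef_pos: [604.7, -42.7, 223.6]
tcp_rot: [-1.598, 1.571, 3.03]
ft_force: [0.1, -1.1, -0.7]
opening: 0.849
```

Run:
```python
from h import *
T=tool(); r=snap('wrist','w9.png'); r['Tt']=T; pickle.dump(r,open('w9.pkl','wb'));  print(state()['opening'],state()['joints'],T.round(4))
r2=snap('side','s9.png');a=r2['img'][100:280,150:390]; cv2.imwrite('pics/s9.png',cv2.resize(a,None,fx=3,fy=3))
```

```text
0.8515592291784472 [-1.79155456e-01  4.48574481e-01  1.58799093e+00  4.85607645e-05
  1.09573718e+00 -9.45030235e-02] [[-1.000000e-04  9.964000e-01 -8.480000e-02  6.047499e+02]
 [ 0.000000e+00 -8.480000e-02 -9.964000e-01 -4.265440e+01]
 [-1.000000e+00 -1.000000e-04 -0.000000e+00  2.235739e+02]
 [ 0.000000e+00  0.000000e+00  0.000000e+00  1.000000e+00]]
```

View pics/s9.png

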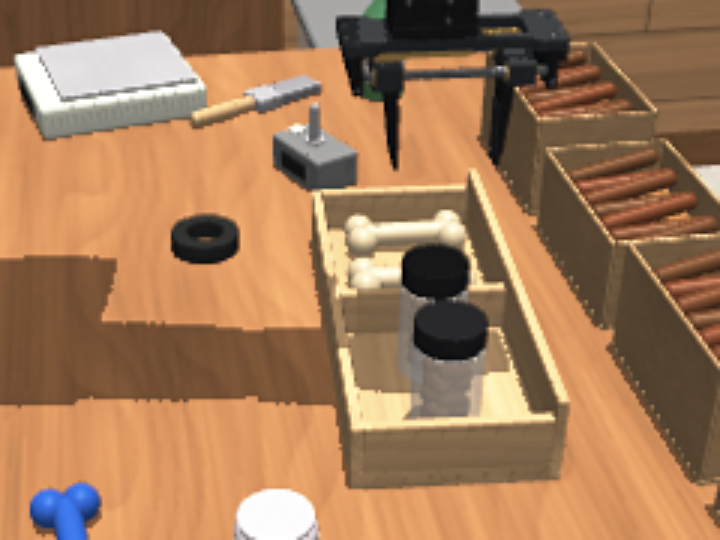

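View pics/w9.png

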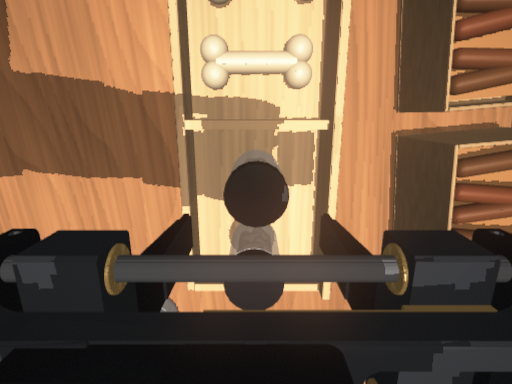

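Emit:
move_arm:
  targets:
    - [-0.001,0.04,0,0,0,4,0.7]
    - [-0.002,0.085,0,0,0,8,-1]
    - [-0.003,0.13,0,0,0,14,-1]
    - [-0.004,0.175,0,0,0,20,-1]
    - [-0.005,0.22,0,0,0,26,-1]
    - [-0.006,0.265,0,0,0,31.8,-1]
    - [-0.007,0.31,0,0,0,31.8,-1]
    - [-0.009,0.35,0,0,0,31.8,-1]
    - [-0.009,0.385,0,0,0,31.8,-1]
    - [-0.009,0.385,0,0,0,31.8,-1]

```text
t: 15.45
eef_pos: [595.0, 346.2, 220.8]
tcp_rot: [-2.753, 1.57, 2.433]
ft_force: [0.1, -0.4, -0.5]
opening: 0.147
```

Emit:
move_arm:
  targets:
    - [0,0,0,0,0,0,-1]
    - [0,0,0,0,0,0,-1]
    - [0,0,0,0,0,0,-1]

```text
t: 15.75
eef_pos: [596.3, 341.1, 221.7]
tcp_rot: [0.325, 1.571, -0.777]
ft_force: [0.7, 0.1, -0.4]
opening: 0.006
```

Run:
```python
from h import *
T=tool(); r=snap('wrist','w10.png'); r['Tt']=T; pickle.dump(r,open('w10.pkl','wb'));  print(state()['opening'],T.round(4))
cv2.imwrite('pics/w10.png',cv2.resize(r['img'],None,fx=1.5625,fy=1.5625))
```

```text
0.0014146319153946465 [[ 1.000000e-04  8.921000e-01  4.519000e-01  5.962708e+02]
 [-1.000000e-04  4.519000e-01 -8.921000e-01  3.411476e+02]
 [-1.000000e+00  0.000000e+00  1.000000e-04  2.216930e+02]
 [ 0.000000e+00  0.000000e+00  0.000000e+00  1.000000e+00]]
```

View pics/w10.png

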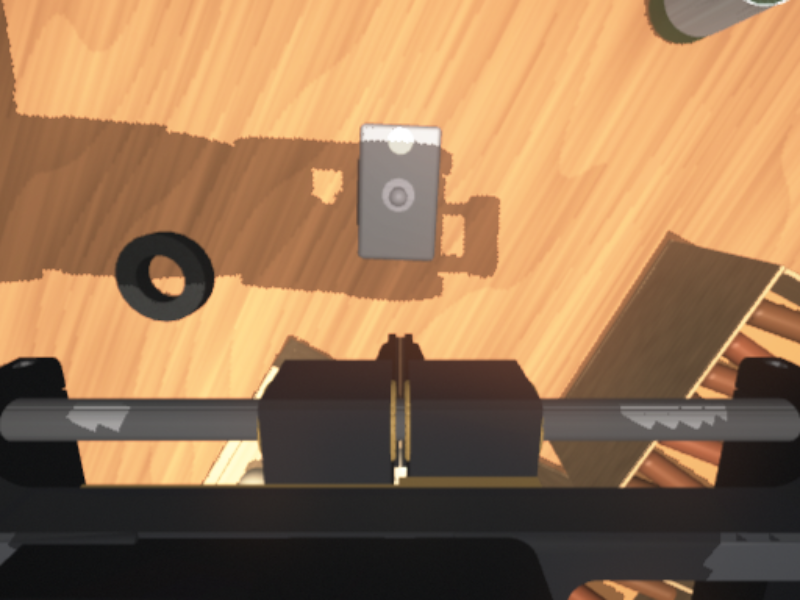

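Run:
```python
from h import *
r=pickle.load(open('w10.pkl','rb')); K=r['mtx']; Tt=r['Tt'];Tc=Tt@r['mount']
w=lambda u,v,z:onz((u/1.5625,v/1.5625),z,K,Tc)
for n,u,v,z in [('base',398,195,46),('tip',398,196,95),('lens',401,140,45),('top mid end+',401,128,45),('fingertip',400,338,221.7)]:
    P=w(u,v,z); L=np.linalg.inv(Tt)@np.append(P,1); print(n,P.round(1),'tool',L.round(1))
```

```text
base [567.  394.8  46. ] tool [175.7  -1.9 -61.2   1. ]
tip [566.7 395.9  95. ] tool [126.7  -1.7 -62.2   1. ]
lens [551.3 430.7  45. ] tool [ 176.7    0.4 -100.2    1. ]
top mid end+ [547.6 438.1  45. ] tool [ 176.7    0.4 -108.5    1. ]
fingertip [590.7 351.  221.7] tool [ -0.   -0.5 -11.3   1. ]
```

Emit:
move_arm:
  targets:
    - [-0.004,0,-0.04,0,0,0,-1]
    - [-0.008,0.007,-0.08,0,0,0,-1]
    - [-0.012,0.016,-0.115,0,0,0,-1]
    - [-0.015,0.026,-0.135,0,0,0,-1]
    - [-0.015,0.026,-0.144,0,0,0,-1]
    - [-0.015,0.026,-0.144,0,0,0,-1]
    - [-0.015,0.026,-0.144,0,0,0,-1]

```text
t: 16.5
eef_pos: [581.8, 367.9, 78.8]
tcp_rot: [1.531, 1.569, 0.429]
ft_force: [0.4, 0.5, 0.1]
opening: 0.007
```

Run:
```python
from h import *
s=state(); print(s['eef_pos'],s['ft_force'])
r2=snap('side','s11.png');a=r2['img'][60:200,170:320]; cv2.imwrite('pics/s11.png',cv2.resize(a,None,fx=4,fy=4))
r=snap('wrist','w11.png')
```

```text
[581.83525346 367.86920745  78.79839866] [0.41679009 0.4786072  0.14543064]
```

View pics/s11.png

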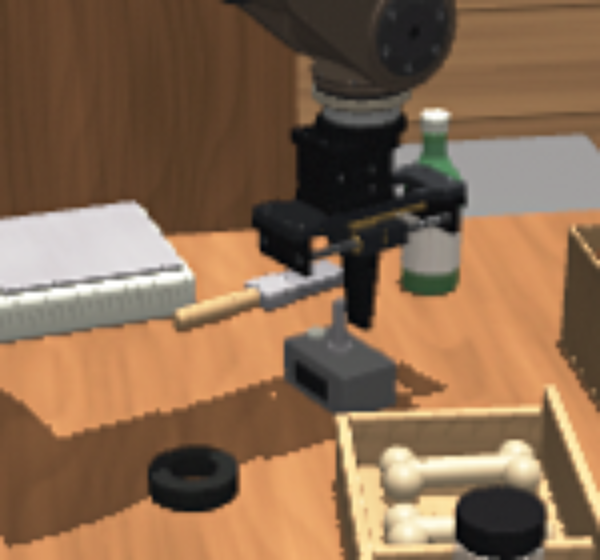

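View pics/w11.png

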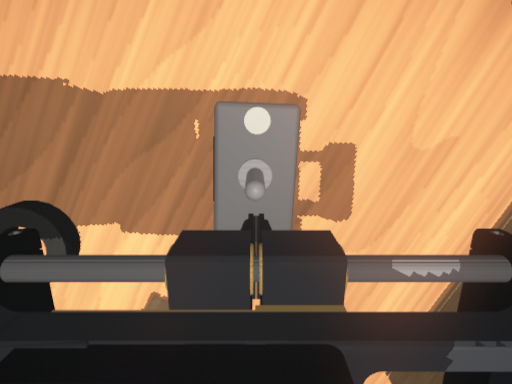

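Emit:
move_arm:
  targets:
    - [-0.003,0.006,0,0,0,0,-1]
    - [-0.006,0.012,0,0,0,0,-1]
    - [-0.008,0.016,0,0,0,0,-1]
    - [-0.01,0.02,0,0,0,0,-1]
    - [-0.01,0.02,0,0,0,0,-1]

```text
t: 17.1
eef_pos: [571.0, 388.9, 77.8]
tcp_rot: [1.278, 1.57, 0.178]
ft_force: [2.5, -1.5, 2.5]
opening: 0.008
```

Emit:
move_arm:
  targets:
    - [-0.001,0.002,0,0,0,0,-1]
    - [-0.002,0.004,0,0,0,0,-1]
    - [-0.0025,0.005,0,0,0,0,-1]
    - [-0.0025,0.005,0,0,0,0,-1]

```text
t: 17.5
eef_pos: [568.6, 393.1, 77.3]
tcp_rot: [-0.511, 1.57, -1.612]
ft_force: [3.6, -3.0, 0.8]
opening: 0.004
```

Run:
```python
from h import *
s=state(); print(s['eef_pos'],s['ft_force'])
r2=snap('side','s12.png');a=r2['img'][60:200,170:320]; cv2.imwrite('pics/s12.png',cv2.resize(a,None,fx=4,fy=4))
r=snap('wrist','w12.png')
```

```text
[568.58102835 393.08556189  77.26525622] [ 3.5649595  -3.03523905  0.75450722]
```

View pics/s12.png

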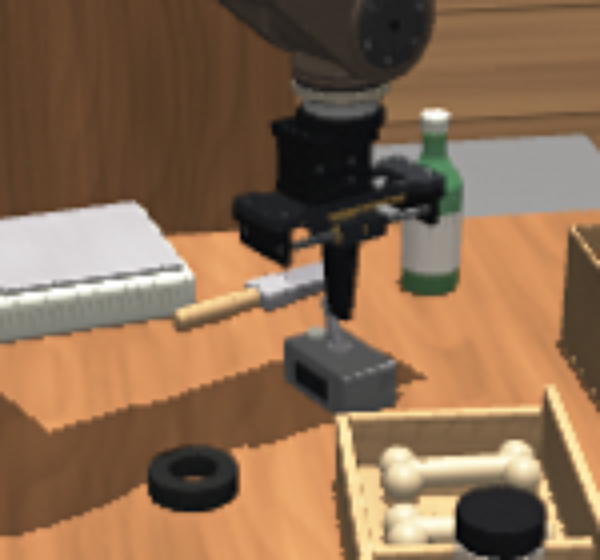

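View pics/w12.png

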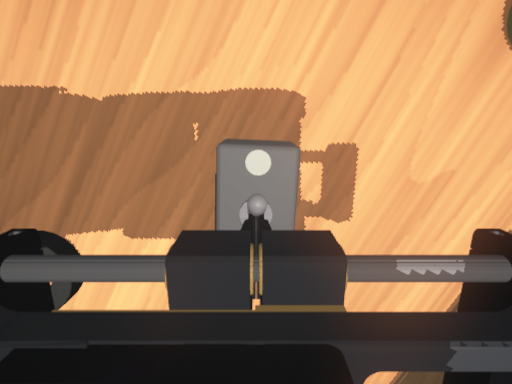

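Run:
```python
from h import *
T=tool(); r=read_camera('wrist'); K=r['mtx']; Tc=T@r['mount']
b=np.array([567,395.3,45.]); d=np.array([-.452,.892,0]); 
for th in [.2,.3,.4,.5]:
    print(th,proj(b+48*(np.sin(th)*d+np.cos(th)*np.array([0,0,1])),K,Tc).round(1))
print('lens',proj(np.array([551.3,430.7,45]),K,Tc), 'F along',state()['ft_force']@d)
```

```text
0.2 [256.1 223.4]
0.3 [256.1 215.1]
0.4 [256.2 206.7]
0.5 [256.2 198.5]
lens [258.93943521 160.42179948] F along -4.824814840835945
```

Emit:
move_arm:
  targets:
    - [0,0,0,0,0,0,-1]
    - [0,0,0,0,0,0,-1]
    - [0,0,0,0,0,0,-1]
    - [0,0,0,0,0,0,-1]
    - [0,0,0,0,0,0,-1]
    - [0,0,0,0,0,0,-1]
    - [0,0,0,0,0,0,-1]
    - [0.0065,-0.0125,0,0,0,0,-1]
    - [0.013,-0.025,0,0,0,0,-1]
    - [0.022,-0.043,0,0,0,0,-1]

```text
t: 18.65
eef_pos: [590.6, 349.4, 77.3]
tcp_rot: [-2.18, 1.57, 3.003]
ft_force: [-0.3, 0.3, -0.5]
opening: 0.007
```

Emit:
move_arm:
  targets:
    - [0.002,-0.004,0.02,0,0,0,-1]
    - [0.002,-0.004,0.06,0,0,0,-1]
    - [0.002,-0.004,0.1,0,0,0,-1]
    - [0.002,-0.004,0.14,0,0,0,-1]
    - [0.002,-0.004,0.16,0,0,0,-1]
    - [0.002,-0.004,0.16,0,0,0,-1]

```text
t: 19.25
eef_pos: [593.9, 345.4, 240.9]
tcp_rot: [1.575, 1.565, 0.474]
ft_force: [1.4, 0.4, 0.1]
opening: -0.0
```

Run:
```python
from h import *
s=state(); print(s['t'],s['eef_pos'],s['ft_force'])
snap('side','s13.png');snap('wrist','w13.png');r=snap('scene','c13.png')
```

```text
19.25 [593.89038129 345.43435986 240.93969512] [1.43573687 0.43078152 0.05198092]
```

View pics/s13.png

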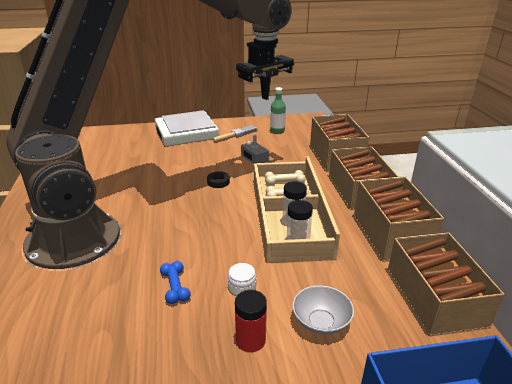

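View pics/w13.png

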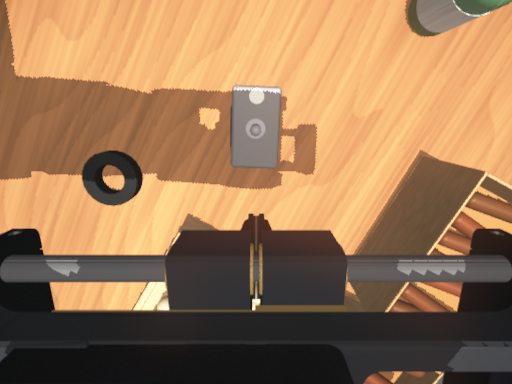

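View pics/c13.png

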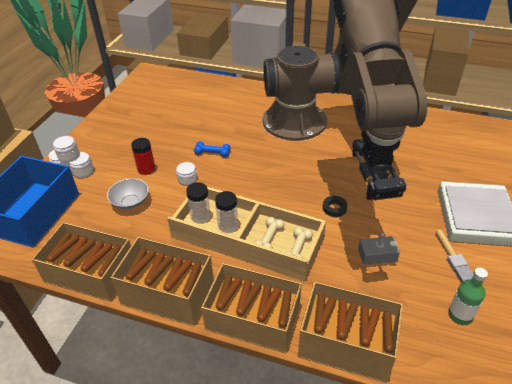

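```bash
python3 -c "
from cell import job_done; print(job_done())"
```

```text
the job is handed in; nothing more can be done
None
```

The job is done and handed in, with the robot's clock at about 19.4 s of the 72 s allowed. `job_done()` gives no verdict, so the results below come from my own checks.

- **Bone:** I laid it flat in the bone bay beside the stock bone and released it. The wrist and side pictures showed it lying behind the lip.
- **Jar:** I set it upright in the jar bay beside the stock jar and released it. It was still standing in the last scene and side pictures.
- **Toggle:** After both goods were in, I pushed it towards the white lens to about 0.42 rad, by picture and by a push force of about 4.8 N. I held it there for about 1.1 s or a little more, then backed off, and the last wrist picture shows it upright again. It was never pushed the other way.
- **Everything else:** The last pictures show the tin, ring, bowl, look-alikes and stock goods where they stood at the start. The arm is clear, at z ≈ 241 mm.

The contact forces I read were all about 10 N or less. Position estimates from different pictures mostly agreed within about 2–3 mm. The exceptions were the stock jar, whose estimates spread over about 15 mm, and the loose jar's y, which varied by about 5 mm. Neither affected the placing.

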